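Hold in the recessed reset of a furnace over-temperature limiter

ROBOT

A 6-joint arm with a two-finger parallel gripper is mounted at the origin on a cart in front of the work surface, level with it; the furniture and walls round the work are solid. World frame = base frame: x ahead of the robot, y to its left, z up, the work surface at z = 0. Lengths are in mm, angles in rad, forces in N, time in s.
With the tool pointing down it reaches from about 400 to 925 mm from the base axis. Payload 12.5 kg.
Tool frame: the origin (TCP) lies at the very end of the fingers, on their centre line; the grasp point (between the pads) lies 19 mm behind it; z points along the fingers, y is the line along which they close (so a half turn about z gives the same grasp; the last joint's range is limited). The gripper opens to 95 mm and grips with 3 to 60 N. Pads are 20 mm wide; open, the fingers measure 119 mm over their backs; the gripper's body (75 mm by 180 mm) begins 59 mm behind the grasp point.
Start: joints at [-1.292, 0.491, 1.559, -0, 1.092, -0.106], TCP at [234.632, -579.305, 214.661] pointing down, gripper open.
Joint ranges: [-3.1, 3.1], [-0.84, 2.19], [0.05, 2.79], [-1.13, 4.28], [0.06, 2.93], [-2.69, 2.69]. Speed limits (rad/s): [2.22, 2.22, 2.79, 3.14, 3.14, 3.14].

INTERFACE

Orientations are given as [roll, pitch, yaw] about the fixed x, y, z axes, in that order (R = Rz(yaw) Ry(pitch) Rx(roll)).
In Python, from cell import env, read_camera, camera_info gives the robot as it stands (env), with the cameras as plain functions.
- The arm moves only by the tool advance, called after ">>>" as a command line: name --pt "numbers of a row" for each row, then --argument value for the rest. Schema: {"type":"object","properties":{"motion":{"type":"array","items":{"type":"array","items":{"type":"number"},"minItems":5,"maxItems":5},"minItems":1,"maxItems":5},"only":{"type":"string"},"quiet":{"type":"boolean"},"lines":{"type":"string"}},"required":["motion"],"additionalProperties":false}. motion is a list of rows, 1 to 5 of them, each of 5 numbers: dx, dy, dz in mm, then a turn about the tool's z in rad, then the opening from 0.0 (shut) to 1.0 (fully open); each row is the pose to reach, as a shift and turn from the pose commanded when the call began, along the tool's axes at that moment; what a row does not reach only later rows make up. A row lasts 1/12 s, in which the tool goes at most 41.7 mm and 0.125 rad, less where a joint would pass 70% of its speed; a pose out of reach is approached as far as the arm can. The fingers move at their own pace and stop on an object; the grip force is fixed at half the most. Time passes only in rows, so rows that do not move let the fingers close. The tool returns the time, the measured TCP pose, the force, the opening and the grip force at its end. only (a regular expression) keeps the lines of the reply that match it, lines (a string "A,B") keeps lines A to B, and quiet returns only ok. Input that does not fit is refused with a message, and nothing moves.
- env.state(): the state, without advancing time (a new reading comes with each control period).
- read_camera(name): name is "side" or "top"; returns (picture, depth): 384x512x3 uint8, red, green, blue; 384x512 float32, mm along the optical axis (not along the pixel's ray), 0 where there is no reading.
- camera_info(name): a dict with "vertical_fov" (degrees; the focal length in pixels is half the picture's height over the tangent of half this angle, whatever the lens; pixels are square), "cx", "cy" (the principal point, pixels), "origin" and "attitude" of the camera in the world. Camera axes: x right, y down, z forward; pixel columns grow to the right and rows downward; lengths in mm; the calibration is good to about 2 mm. A picture is of the moment at which its call begins. camera_info takes no time and is no camera call.
- env.job_done(): hands the job in; it is judged then, once.
The state is a dict: "t": time; "joints": joint angles; "qvel": joint speeds; "tau": joint torques, N m; "eef_pos": TCP position; "tcp_rot": TCP orientation; "ft_force": force on the tool from outside, world axes, zero at the start; "moment": the same for the moment, N m; "opening": opening from 0.0 (shut) to 1.0 (fully open); "grip_force": force on a finger pad.
Only numpy, scipy, OpenCV 4.12 (cv2) and the standard library are available. Lean on these libraries where they do the work, as an engineer would, in place of code of your own. Each camera call takes 0.05 s, during which the arm holds its last target. There are 200 camera calls.

TASK

The furnace's over-temperature limiter has tripped. Lift the crucible off its top and stand it upright and free on the bench, without tipping it; then take the thin stylus from the tool stand, reach it straight down through the reset hole that the crucible covered, and press the recessed button fully down. Finish while still gripping the stylus and holding the button down; leave the thick drift in the stand and do not knock over the vial or the glue bottle.

Things in the scene. Friction and masses are not known exactly. Their poses are not given: they have to be found in the camera images.
- limiter: Grey instrument case with a plain grey top, fixed to the bench: 120 mm (x) by 160 mm (y) by 60 mm high. Origin: centre of its underside, on the bench; z up; its front with the dark display faces -x of the case. The top is flat (vent slots at the back are only marks) except for the reset hole. Front edge at x = -60 mm, sides at y = +-80 mm.
- port (a point): Centre of the mouth of the reset hole in the limiter's top face, 60 mm above the bench, at x = -20 mm, y = +35 mm in the case's frame; axes as the case's. A round vertical hole 12 mm wide with a 1.5 mm chamfer; the button's face lies 24 mm below the mouth. Covered by the crucible at the start.
- reset_button (a joint): How far the button is pressed, in m: 0 = out, 0.006 = fully down against its stop; counts as held down above 0.004. A white button 10 mm wide, its face 24 mm below the hole's mouth when out, 30 mm when fully down. Its spring pushes back with 2.4 N at first and 6 N at the bottom, and it springs out when let go.
- crucible: White ceramic crucible, an open tapered cup 32 mm tall, 40 mm wide at the rim and 26 mm at the base (about 34 mm wide at 20 mm height), about 30 g. Stands upright on the limiter over the reset hole, centre within 3 mm of the hole's. Origin: centre of its underside; z up.
- tool_stand: Grey plastic tool stand, fixed to the bench: a bridge 50 mm (x) by 150 mm (y), its top 86 mm above the bench, on two side cheeks. Origin: centre of its underside; z up. Two vertical 15.5 mm bores 24 mm long, at x = 0, y = +35 and -35 mm of its frame, hold the two tools; which is in which varies.
- stylus: Thin stylus, a round tool hanging upright in the stand, 135 mm long, 50 g. Origin: its lower tip; z runs up its axis. From the tip: needle 5 mm wide to 45 mm, shank 14 mm wide to 70 mm (too wide for the reset hole), flange 22 mm wide to 75 mm (it rests on the stand, so the tip is 16 mm above the bench), then a straight black cylindrical handle 14 mm wide to 135 mm.
- drift: The thick drift, to be left alone: hangs in the stand's other bore. Same shank 14 mm wide all the way to its blunt tip and the same flange, but a shorter, bulbous black knob 26 mm wide, 75 to 108 mm above its tip. Origin: its lower tip; z up.
- bench_vice: Blue bench vice, fixed, not used: 135 mm (x, with its screw handle) by 80 mm (y), 76 mm high. Origin: middle of its underside; fixed place. Also fixed: a white side table at the left, beyond world x = 0.46, y = 0.33 m, up to 0.41 m high (an arm starting in front of it must draw back before swinging to the work); a blue post at x = 0.5, y = -0.27 m.
- vial: Bystander: small glass vial with screw cap, 27 mm wide, 57 mm tall, standing on the bench behind the limiter. Origin: centre of its underside; z up.
- glue: Bystander: white glue bottle with a pointed cap, 31 mm wide, 82 mm tall, standing on the bench beside the limiter's +y side. Origin: centre of its underside; z up.

How it is judged (in metres and radians):
On the way, in this order (a step that is already met when the one before it is completed fails the run):
1. the crucible stands upright and free on the bench (height (world z) of crucible between -0.006 and 0.008 m and angle between crucible's own z axis and vertical below 0.12 rad and linear speed of crucible below 0.03 m/s and contact force between each of the arm, the fingers and crucible below 0.05 N), for 0.2 s.
2. the stylus is lifted clear of the stand in the gripper (height (world z) of stylus above 0.088 m and contact force between the fingers and stylus above 1 N), for 0.1 s.
3. the stylus, through the hole, holds the button down (value of joint reset_button above 0.004 m and contact force between stylus and limiter above 1.5 N and horizontal distance between stylus and port below 0.006 m and z of stylus in the frame of port below -0.024 m and contact force between the fingers and stylus above 2 N and angle between stylus's own z axis and vertical below 0.2 rad), for 0.3 s.
At the end, for the whole second after the job is handed in: Button over 4 mm down, pressed by the stylus (over 1.5 N), its tip in the hole, within 6 mm of the axis and over 24 mm below the mouth; stylus gripped (over 2 N) and within 0.2 rad of upright; crucible on the bench, upright within 0.12 rad, still and untouched (all of step 1 and all of step 3); the arm keeps its last pose, push and grip.
It fails at once if the crucible is tipped (angle between crucible's own z axis and vertical above 0.6 rad).
It fails at once if the drift is taken out of the stand (distance of drift from where it was at the start of the episode above 0.05 m).
It fails at once if the vial is knocked over (angle between vial's own z axis and vertical above 0.5 rad).
It fails at once if the glue bottle is knocked over (angle between glue's own z axis and vertical above 0.5 rad).
It also fails if it takes over 58 s, if anything falls off the work surface, if the arm or the gripper's body presses on something with over 40 N, if the wrist force passes 120 N, or if a joint passes its speed limit or range.

## Working session

There is one attempt and no reset: what is moved stays moved. The work goes in short steps, Python scripts to look and compute and a tool call to move; the robot and the scene stay as the last step left them, time stands still between calls to the robot, and variables do not carry over. Pictures are saved under pics/ and viewed, at most 10 in all, crops included, and the job is handed in when it is done.

```bash
ls; mkdir -p pics; cat > h.py <<'E'
import numpy as np,cv2
from scipy.spatial.transform import Rotation as R
from cell import env, read_camera, camera_info
def cloud(n):
    p,d=read_camera(n); c=camera_info(n)
    f=192/np.tan(np.radians(c["vertical_fov"])/2)
    v,u=np.mgrid[:384,:512]
    P=np.stack([(u-c["cx"])/f*d,(v-c["cy"])/f*d,d],-1)
    a=np.array(c["attitude"]); M=a if a.shape==(3,3) else R.from_euler('xyz',a).as_matrix()
    W=P@M.T+np.array(c["origin"]); W[d==0]=np.nan
    return p,W
E
python3 - <<'E'
from h import *
for n in("side","top"):
    print(camera_info(n)); p,W=cloud(n); cv2.imwrite(f"pics/{n}0.png",p[:,:,::-1]); np.savez(f"{n}0.npz",p=p,W=W)
s=env.state();print(s)
E
```

```text
cell.py
pics
{'vertical_fov': 52.23038141477445, 'cx': 245.73355799998865, 'cy': 197.649615559126, 'origin': array([152.85048257, 676.72550325, 502.8757343 ]), 'attitude': array([-2.0961029 ,  0.02235009, -2.60176229])}
{'vertical_fov': 51.20171811639372, 'cx': 258.70132308063404, 'cy': 186.8926400552988, 'origin': array([408.74496467,  53.25499074, 951.42440414]), 'attitude': array([-2.95306074e+00, -2.88738536e-03, -1.55348327e+00])}
{'t': 0.1, 'joints': array([-1.29157689e+00,  4.91493696e-01,  1.55937414e+00, -1.52327287e-05,
        1.09168947e+00, -1.05590350e-01]), 'qvel': array([ 0.00203702, -0.00089123, -0.00107465, -0.00075609,  0.00025833,
       -0.00119767]), 'tau': array([ 3.15989368e-03, -6.13625836e+01, -2.58605254e+01,  6.94503752e-02,
        4.70270275e-02, -6.52371750e-05]), 'eef_pos': array([ 234.58060634, -579.08581224,  214.12859932]), 'tcp_rot': array([-3.14063195e+00, -8.82327471e-05,  3.84816772e-01]), 'ft_force': array([ 0.02156936,  0.13484409, -0.35711556]), 'moment': array([-0.02758999, -0.03299918, -0.02119717]), 'grip_force': 0.0, 'opening': 0.9999232483520925}
```

View pics/top0.png

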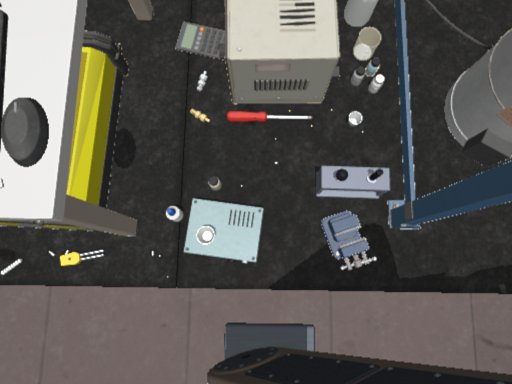

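View pics/side0.png

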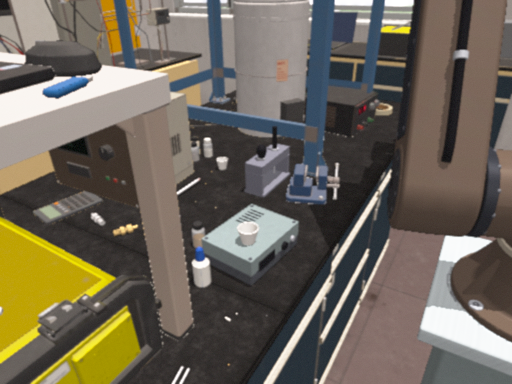

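The top view shows the limiter at about (224,230), the crucible at (205,236), the drift (round knob) at (341,175) and the stylus at (375,175). The vial is at (214,183), the glue at (174,213) and the vice at (345,235). The side view agrees: the thin handle is at (275,138) and the knob at (262,152).

```bash
python3 - <<'E'
from h import *
T=np.load("top0.npz");W=T["W"];S=np.load("side0.npz")["W"]
def sel(W,x0,x1,y0,y1,z0,z1):
    P=W.reshape(-1,3); m=(P[:,0]>x0)&(P[:,0]<x1)&(P[:,1]>y0)&(P[:,1]<y1)&(P[:,2]>z0)&(P[:,2]<z1); return P[m]
for n,(u,v) in dict(lim=(240,235),cru=(205,236),knob=(341,175),sty=(375,175),vial=(214,183),glue=(174,213),vice=(345,235),stand=(352,188),bench=(290,220)).items(): print(n,W[v,u].round())
lc=W[235,240]
for nm,w in(("top",W),("side",S)):
    P=sel(w,lc[0]-120,lc[0]+120,lc[1]-120,lc[1]+140,54,66)
    r=cv2.minAreaRect(P[:,:2].astype(np.float32));print(nm,"lim",len(P),r,np.median(P[:,2]))
    P=sel(w,lc[0]-70,lc[0]+60,lc[1]-70,lc[1]+110,80,100)
    P=sel(w,lc[0]-70,lc[0]+60,lc[1]-70,lc[1]+90,84,100)
    print("cru",len(P),cv2.minEnclosingCircle(P[:,:2].astype(np.float32)),P.mean(0))
    sc=W[188,352]
    P=sel(w,sc[0]-80,sc[0]+80,sc[1]-120,sc[1]+120,81,90);print("stand",len(P),cv2.minAreaRect(P[:,:2].astype(np.float32)),np.median(P[:,2]))
    P=sel(w,sc[0]-80,sc[0]+80,sc[1]-120,sc[1]+120,97,200);P=P[P[:,1].argsort()]
    print("tools",len(P)); 
    g=np.argmax(np.diff(P[:,1]))
    for q in(P[:g+1],P[g+1:]): print(len(q),q.min(0).round(1),q.max(0).round(1))
for nm,(u,v) in dict(vial=(214,183),glue=(174,213)).items():
    c=W[v,u]; P=sel(W,c[0]-40,c[0]+40,c[1]-40,c[1]+40,c[2]-10,c[2]+10);print(nm,P.min(0).round(),P.max(0).round())
E
```

```text
lim [470.  93.  60.]
cru [466. 170.  65.]
knob [ 595. -120.  124.]
sty [ 594. -189.  135.]
vial [587. 155.  57.]
glue [516. 241.  62.]
vice [ 475. -143.   44.]
stand [ 575. -151.   88.]
bench [511. -22.   1.]
top lim 3716 ((503.63189697265625, 127.97999572753906), (160.16888427734375, 162.84690856933594), 83.11257934570312) 61.01986140074422
cru 98 ((467.4217224121094, 166.17967224121094), 19.571298599243164) [467.84595395 165.97739265  90.38738529]
stand 1269 ((589.2544555664062, -181.36795043945312), (208.0386962890625, 99.21286010742188), 67.66964721679688) 86.74383877274192
tools 1212
1001 [ 500.7 -270.9   97.1] [ 654.2 -256.1  199.6]
211 [ 586.7 -198.8   99. ] [ 612.4 -110.8  154.3]
side lim 2746 ((502.34832763671875, 125.9442138671875), (163.50355529785156, 166.11614990234375), 82.56687927246094) 59.854106146719744
cru 154 ((465.9149169921875, 164.41773986816406), 20.586292266845703) [467.18841189 162.70886717  88.85206585]
stand 469 ((584.9203491210938, -186.87557983398438), (221.62109375, 102.18379974365234), 67.12337493896484) 85.94550280361614
tools 1356
1149 [ 498.4 -271.    97. ] [ 654.5 -254.4  199.9]
207 [ 585.7 -199.2   97.3] [ 609.1 -108.5  151.4]
vial [547. 149.  48.] [603. 194.  64.]
glue [476. 202.  52.] [548. 261.  72.]
```

```bash
cat > m.py <<'E'
from h import *
def sel(W,x0,x1,y0,y1,z0,z1):
    P=W.reshape(-1,3); m=(P[:,0]>x0)&(P[:,0]<x1)&(P[:,1]>y0)&(P[:,1]<y1)&(P[:,2]>z0)&(P[:,2]<z1); return P[m]
def comp(P,seed):
    # raster to 2mm grid, largest connected comp
    g=np.zeros((400,400),np.uint8); ij=((P[:,:2]-seed)/2+200).astype(int); ok=((ij>=0)&(ij<400)).all(1);P=P[ok];ij=ij[ok]
    g[ij[:,0],ij[:,1]]=1; g=cv2.morphologyEx(g,cv2.MORPH_CLOSE,np.ones((5,5)));g=cv2.morphologyEx(g,cv2.MORPH_OPEN,np.ones((7,7)))
    n,l,s,c=cv2.connectedComponentsWithStats(g); k=1+s[1:,4].argmax(); return P[l[ij[:,0],ij[:,1]]==k]
def rect(P): 
    (c,s,a)=cv2.minAreaRect(P[:,:2].astype(np.float32)); return np.round(c,1),np.round(s,1),round(a,2)
E
python3 - <<'E'
from m import *
for nm in("top","side"):
    w=np.load(nm+"0.npz")["W"]
    P=comp(sel(w,380,570,20,230,57,64),np.array([470,93]));r=rect(P)
    print(nm,"lim",r)
    P=comp(sel(w,530,640,-240,-70,82,90),np.array([590,-150]));print("stand",rect(P))
    for k,(a,b) in dict(sty=(-215,-165),drift=(-145,-95)).items():
      for z0,z1 in((96,104),(104,112),(112,120),(120,127),(127,140),(140,149),(149,156)):
        q=sel(w,560,640,a,b,z0,z1)
        if len(q)>4: print(k,z0,len(q),q.min(0).round(1),q.max(0).round(1))
    q=sel(w,530,640,120,190,20,62);print("vial",q.min(0).round(),q.max(0).round())
    q=sel(w,470,560,205,275,20,90);print("glue",q.min(0).round(),q.max(0).round())
    q=sel(w,400,560,-230,-60,20,80);print("vice",q.min(0).round(),q.max(0).round())
E
```

```text
top lim (array([482.6, 130.6]), array([160.2, 120.3]), 83.23)
stand (array([ 599. , -158.5]), array([150.7,  50.3]), 88.71)
sty 96 6 [ 592.3 -191.2   96.2] [ 600.5 -186.2  103.8]
sty 104 8 [ 591.3 -195.3  104.4] [ 600.7 -185.2  110.8]
sty 112 11 [ 592.  -197.4  112.9] [ 602.5 -186.2  119.7]
sty 120 8 [ 592.2 -193.7  120.3] [ 602.9 -186.1  126.4]
sty 127 14 [ 592.  -198.   127.1] [ 604.4 -185.9  139.2]
sty 140 12 [ 591.9 -194.7  140.4] [ 601.6 -186.5  148.6]
sty 149 34 [ 592.5 -198.8  149.3] [ 605.8 -187.3  154.3]
drift 104 8 [ 587.7 -127.4  108.4] [ 595.9 -112.   111.4]
drift 112 35 [ 586.7 -133.9  112.6] [ 612.4 -110.8  119.9]
drift 120 73 [ 589.5 -133.5  120.1] [ 609.2 -112.4  126.4]
vial [530. 122.  20.] [606. 189.  62.]
glue [472. 205.  21.] [533. 263.  84.]
vice [ 402. -191.   20.] [ 526. -104.   80.]
side lim (array([481.3, 129.3]), array([162.9, 122.3]), 83.5)
stand (array([ 595.6, -157.6]), array([151.7,  51.1]), 87.1)
sty 96 14 [ 589.4 -193.7   96.6] [ 602.  -187.1  103.9]
sty 104 15 [ 590.4 -193.9  104.6] [ 600.5 -185.8  111.9]
sty 112 13 [ 591.  -194.3  112.3] [ 601.5 -186.   119.9]
sty 120 13 [ 590.  -193.9  120. ] [ 602.  -186.4  126.3]
sty 127 23 [ 590.5 -194.9  128. ] [ 601.5 -185.7  139.7]
sty 140 16 [ 590.5 -192.8  140.6] [ 601.4 -187.   147.9]
sty 149 10 [ 591.2 -199.2  149.8] [ 603.2 -187.8  151.4]
drift 96 20 [ 587.9 -128.6   96.7] [ 605.  -112.5  103.3]
drift 104 25 [ 585.7 -123.   104.4] [ 608.4 -110.4  111.1]
drift 112 40 [ 585.9 -128.4  112. ] [ 609.1 -108.5  119.8]
drift 120 22 [ 591.2 -131.1  120.3] [ 605.4 -115.9  124.8]
vial [530. 121.  20.] [602. 190.  62.]
glue [470. 205.  20.] [532. 264.  81.]
vice [ 401. -199.   20.] [ 522. -104.   80.]
```

>>> advance --pt "150 -132 0 -0.593 0.65" --pt "150 -132 0 -0.593 0.65" --pt "150 -132 0 -0.593 0.65" --pt "150 -132 0 -0.593 0.65" --pt "150 -132 0 -0.593 0.65"

```text
t: 0.52
eef_pos: [324.6, -398.0, 214.5]
tcp_rot: [-3.141, -0.001, 0.985]
ft_force: [1.9, -0.8, 0.5]
opening: 0.708
grip_force: 0.0
```

```bash
python3 - <<'E'
from m import *
w=np.load("side0.npz")["W"]; q=sel(w,480,680,-300,-240,60,500)
for z in range(60,500,40):
  p=q[(q[:,2]>z)&(q[:,2]<z+40)]
  if len(p)>5: print(z,len(p),p.min(0).round(),p.max(0).round())
E
```

```text
60 258 [ 494. -299.   60.] [ 540. -255.  100.]
100 817 [ 499. -299.  100.] [ 680. -254.  140.]
140 407 [ 498. -299.  140.] [ 679. -255.  180.]
180 301 [ 498. -299.  180.] [ 540. -255.  220.]
220 323 [ 498. -300.  220.] [ 540. -256.  260.]
260 344 [ 498. -299.  260.] [ 540. -256.  300.]
300 367 [ 498. -300.  300.] [ 540. -256.  340.]
340 381 [ 498. -300.  340.] [ 540. -256.  380.]
380 416 [ 498. -299.  380.] [ 540. -255.  420.]
420 243 [ 498. -299.  420.] [ 540. -256.  442.]
```

>>> advance --pt "200 -50 0 -0.586 0.65" --pt "200 -50 0 -0.586 0.65" --pt "200 -50 0 -0.586 0.65" --pt "200 -50 0 -0.586 0.65" --pt "200 -50 0 -0.586 0.65"

```text
t: 0.93
eef_pos: [394.5, -204.7, 214.6]
tcp_rot: [-3.142, -0.0, 1.57]
ft_force: [0.5, 0.1, 0.6]
opening: 0.65
grip_force: 0.0
```

>>> advance --pt "0 0 0 0 0.65" --pt "0 0 0 0 0.65"

```text
t: 1.1
eef_pos: [394.9, -205.2, 214.7]
tcp_rot: [3.142, 0.0, 1.567]
ft_force: [0.7, 0.1, -0.1]
opening: 0.649
grip_force: 0.0
```

>>> advance --pt "195 40 0 0 0.65" --pt "195 40 0 0 0.65" --pt "195 40 0 0 0.65" --pt "195 40 0 0 0.65" --pt "195 40 0 0 0.65"

```text
t: 1.52
eef_pos: [436.0, -11.0, 214.6]
tcp_rot: [3.141, 0.0, 1.561]
ft_force: [0.8, -0.8, -0.8]
opening: 0.652
grip_force: 0.0
```

>>> advance --pt "176 32 60 0 0.65" --pt "176 32 60 0 0.65" --pt "176 32 60 0 0.65" --pt "176 32 60 0 0.65" --pt "176 32 60 0 0.65"

```text
t: 1.93
eef_pos: [469.7, 165.6, 153.0]
tcp_rot: [-3.141, 0.0, 1.563]
ft_force: [-0.4, -1.5, 0.0]
opening: 0.652
grip_force: 0.0
```

>>> advance --pt "0 0 0 0 0.65" --pt "0 0 0 0 0.65" --pt "0 0 0 0 0.65"

```text
t: 2.18
eef_pos: [469.3, 162.4, 154.6]
tcp_rot: [-3.141, 0.0, 1.562]
ft_force: [0.3, 0.2, 0.4]
opening: 0.651
grip_force: 0.0
```

>>> advance --pt "3 -2.5 40 0 0.65" --pt "3 -2.5 65 0 0.65" --pt "3 -2.5 80 0 0.65" --pt "3 -2.5 88.5 0 0.65" --pt "3 -2.5 88.5 0 0.65"

```text
t: 2.6
eef_pos: [466.4, 165.2, 65.2]
tcp_rot: [-3.14, 0.001, 1.562]
ft_force: [0.1, 0.6, 0.8]
opening: 0.648
grip_force: 0.0
```

```bash
python3 - <<'E'
from m import *
for n in("top","side"):
    p,W=cloud(n); cv2.imwrite(f"pics/{n}1.png",cv2.resize(p[150:300,130:320] if n=="top" else p[180:300,180:330],None,fx=4,fy=4)[:,:,::-1])
print(env.state()["eef_pos"])
E
```

```text
[467.09890661 165.90634676  66.84930853]
```

View pics/side1.png

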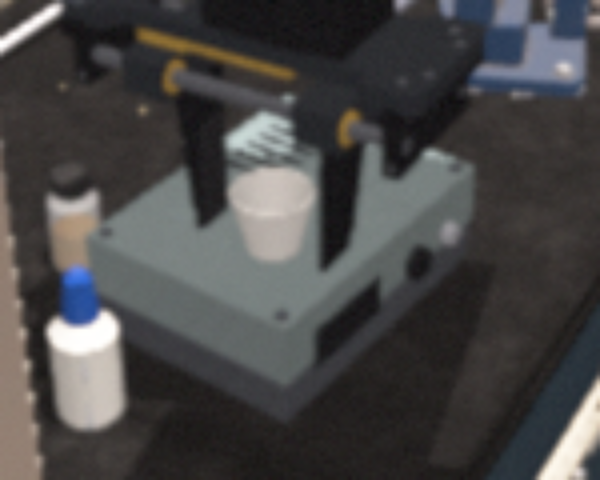

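The crop shows the fingers either side of the crucible, whose centre is near crop pixel (272,212). They clear the limiter's top, so I'm closing.

>>> advance --pt "0 0 0 0 0.45" --pt "0 0 0 0 0.45" --pt "0 0 0 0 0.38" --pt "0 0 0 0 0.33" --pt "0 0 0 0 0.33"

```text
t: 3.12
eef_pos: [466.7, 166.7, 66.6]
tcp_rot: [3.141, -0.0, 1.564]
ft_force: [-0.8, -1.1, 4.8]
opening: 0.391
grip_force: 30.0
```

>>> advance --pt "0 0 0 0 0.2" --pt "0 0 0 0 0.2" --pt "0 0 0 0 0.2" --pt "0 0 -8 0 0.2" --pt "0 0 -16 0 0.2"

```text
t: 3.53
eef_pos: [466.3, 166.6, 82.5]
tcp_rot: [-3.141, 0.0, 1.564]
ft_force: [-0.6, -0.1, -0.9]
opening: 0.392
grip_force: 30.0
```

>>> advance --pt "0 0 -25 0 0.2" --pt "0 0 -45 0 0.2" --pt "0 0 -60 0 0.2" --pt "0 0 -68 0 0.2" --pt "0 0 -68 0 0.2"

```text
t: 3.95
eef_pos: [467.1, 166.8, 152.0]
tcp_rot: [3.138, -0.001, 1.564]
ft_force: [-0.4, -0.5, -0.9]
opening: 0.39
grip_force: 30.0
```

```bash
python3 - <<'E'
from m import *
for n in("top","side"):
    p,W=cloud(n); np.savez(n+"2.npz",W=W,p=p)
    if n=="side": cv2.imwrite("pics/side2.png",cv2.resize(p[130:300,180:330],None,fx=4,fy=3.5)[:,:,::-1])
print(env.state()["eef_pos"])
E
```

```text
[466.3202196  166.60582032 149.96072316]
```

View pics/side2.png

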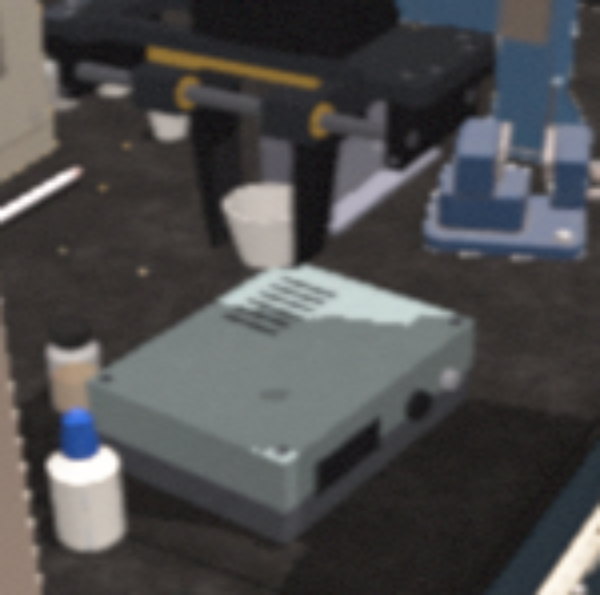

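The crucible is held upright. The reset hole shows at crop (273,395), which is about (248,243) in the full side picture. Carrying the crucible to the open bench at (500,-30).

>>> advance --pt "-35 6 0 0 0.2" --pt "-75 13 0 0 0.2" --pt "-115 20 0 0 0.2" --pt "-155 27 0 0 0.2" --pt "-185 32 0 0 0.2"

```text
t: 4.47
eef_pos: [497.0, -21.1, 149.0]
tcp_rot: [-3.14, -0.0, 1.563]
ft_force: [0.0, 0.2, -0.7]
opening: 0.388
grip_force: 30.0
```

>>> advance --pt "-12 2 0 0 0.2" --pt "-12 2 30 0 0.2" --pt "-12 2 60 0 0.2" --pt "-12 2 85 0 0.2" --pt "-12 2 100 0 0.2"

```text
t: 4.88
eef_pos: [497.6, -30.0, 47.1]
tcp_rot: [-3.138, -0.001, 1.564]
ft_force: [-0.4, 0.7, -0.5]
opening: 0.392
grip_force: 30.0
```

>>> advance --pt "0 0 10 0 0.2" --pt "0 0 18 0 0.2" --pt "0 0 25 0 0.2" --pt "0 0 25 0 0.2" --pt "0 0 25 0 0.2"

```text
t: 5.3
eef_pos: [499.3, -30.5, 25.3]
tcp_rot: [3.141, 0.0, 1.564]
ft_force: [0.7, 0.3, -0.2]
opening: 0.389
grip_force: 30.0
```

```bash
python3 - <<'E'
from m import *
w=np.load("side2.npz");p,W=w["p"],w["W"]
g=cv2.cvtColor(p,cv2.COLOR_RGB2GRAY);print(g[236:250,240:257])
c=camera_info("side");f=192/np.tan(np.radians(c["vertical_fov"])/2)
M=R.from_euler('xyz',c["attitude"]).as_matrix()
r=g[236:250,240:257].astype(float);wt=np.clip(np.median(r)-6-r,0,None)
v,u=np.mgrid[236:250,240:257];u0=(u*wt).sum()/wt.sum();v0=(v*wt).sum()/wt.sum()
d=M@np.array([(u0-c["cx"])/f,(v0-c["cy"])/f,1]);o=np.array(c["origin"])
print(u0,v0,o+d*(60-o[2])/d[2]); print(W[237:249:2,244:253:2,2].round())
P=comp(sel(W,380,570,20,230,57,64),np.array([470,93]));print(rect(P))
E
```

```text
[[130 130 127 129 128 130 128 128 129 127 126 127 128 128 127 126 125]
 [129 129 128 129 128 128 128 129 128 129 128 126 127 126 128 128 127]
 [130 129 129 128 128 130 128 130 128 128 128 128 127 128 129 126 127]
 [128 128 130 127 129 129 129 130 129 129 128 127 127 128 126 128 126]
 [127 130 128 129 127 127 129 127 127 126 125 126 127 129 127 127 128]
 [128 127 129 128 127 123 119 116 115 114 115 117 121 126 128 126 126]
 [128 127 130 128 124 113 110 110 108 109 107 112 120 125 126 128 127]
 [128 128 127 127 125 113 110 109 109 108 108 115 124 126 126 127 127]
 [129 130 126 128 127 124 120 121 116 117 118 122 127 127 127 129 126]
 [130 128 129 126 126 126 125 127 124 125 127 127 128 128 128 128 129]
 [129 127 127 128 126 129 127 127 129 129 128 128 124 126 127 126 129]
 [128 127 128 127 127 130 129 128 127 127 129 129 127 128 127 127 126]
 [128 127 128 129 128 128 128 129 127 128 126 126 125 127 128 125 125]
 [128 125 128 129 127 126 126 126 124 128 128 127 126 126 126 126 126]]
248.21827411167513 242.36040609137055 [463.72347625 168.06300562  60.        ]
[[58. 59. 61. 60. 60.]
 [60. 60. 62. 59. 60.]
 [59. 58. 57. 59. 61.]
 [60. 54. 53. 53. nan]
 [61. 59. 61. 62. 59.]
 [59. 59. 60. 60. 61.]]
(array([480.8, 128.8]), array([162.6, 122.4]), 83.3)
```

>>> advance --pt "0 0 6 0 0.2" --pt "0 0 11 0 0.2" --pt "0 0 15 0 0.2" --pt "0 0 15 0 0.2" --pt "0 0 15 0 0.2"

```text
t: 5.72
eef_pos: [499.1, -30.6, 9.9]
tcp_rot: [-3.141, 0.0, 1.564]
ft_force: [-0.4, 0.5, -0.1]
opening: 0.389
grip_force: 30.0
```

>>> advance --pt "0 0 1 0 0.2" --pt "0 0 2 0 0.2" --pt "0 0 2 0 0.2" --pt "0 0 2 0 0.2"

```text
t: 6.05
eef_pos: [499.2, -30.6, 8.2]
tcp_rot: [3.141, 0.0, 1.564]
ft_force: [0.2, -0.6, -0.8]
opening: 0.391
grip_force: 30.0
```

```bash
python3 - <<'E'
from m import *
for n in("top","side"):
    p,W=cloud(n); np.savez(n+"3.npz",W=W,p=p)
    cv2.imwrite(f"pics/{n}3.png",cv2.resize(p[150:280,180:330],None,fx=4,fy=4)[:,:,::-1])
print(env.state()["eef_pos"],env.state()["ft_force"])
E
```

```text
[499.21079285 -30.62225544   8.19676021] [-0.46477197 -1.13222048 -0.84388628]
```

View pics/side3.png

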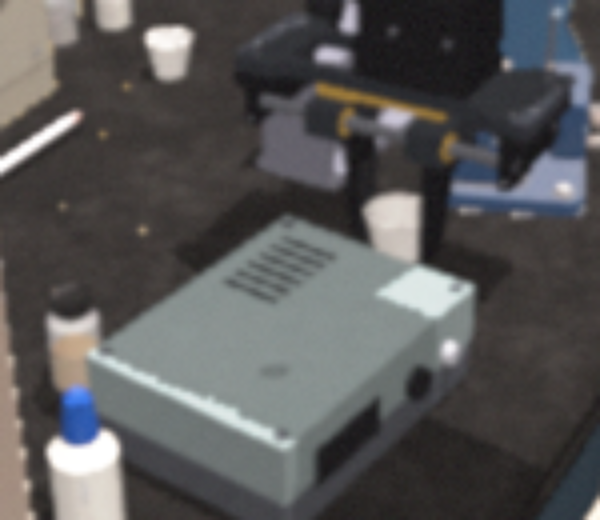

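View pics/top3.png

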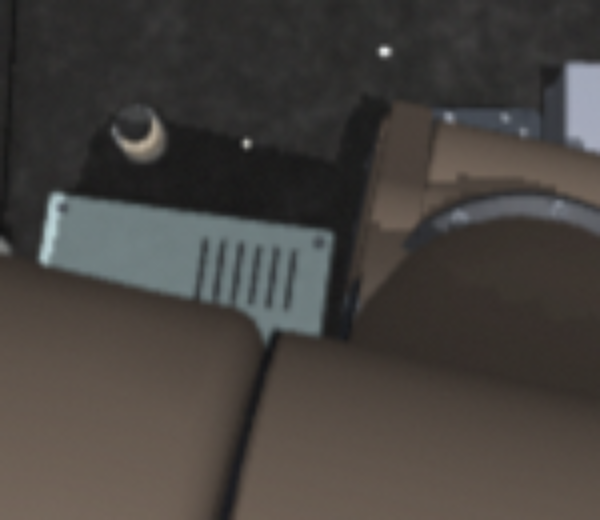

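The side crop shows the crucible upright between the fingers at (392,225), just above the bench. In the top view the arm hides it. I'll lower it the last millimetres in small steps until a force shows.

>>> advance --pt "0 0 0.8 0 0.2" --pt "0 0 1.2 0 0.2" --pt "0 0 1.2 0 0.2"

```text
t: 6.4
eef_pos: [499.1, -30.6, 6.9]
tcp_rot: [-3.142, 0.0, 1.564]
ft_force: [-0.5, 0.5, -1.0]
opening: 0.39
grip_force: 30.0
```

>>> advance --pt "0 0 0.4 0 0.2" --pt "0 0 0.8 0 0.2" --pt "0 0 0.8 0 0.2"

```text
t: 6.65
eef_pos: [499.2, -30.6, 6.5]
tcp_rot: [3.141, 0.0, 1.564]
ft_force: [-1.8, 0.5, 5.6]
opening: 0.386
grip_force: 30.0
```

Contact at 6.5 mm, as predicted. Opening the fingers; room on x is fine (vice ends at y -104).

>>> advance --pt "0 0 0 0 0.45" --pt "0 0 0 0 0.5" --pt "0 0 0 0 0.6" --pt "0 0 0 0 0.65" --pt "0 0 0 0 0.65"

```text
t: 7.07
eef_pos: [499.1, -30.6, 6.0]
tcp_rot: [-3.141, 0.0, 1.564]
ft_force: [0.2, -0.4, -0.2]
opening: 0.63
grip_force: 0.0
```

>>> advance --pt "0 0 0 0 0.65" --pt "0 0 -15 0 0.65" --pt "0 0 -40 0 0.65" --pt "0 0 -75 0 0.65" --pt "0 0 -110 0 0.65"

```text
t: 7.48
eef_pos: [498.5, -30.5, 116.9]
tcp_rot: [-3.14, -0.0, 1.564]
ft_force: [0.3, -0.0, -0.3]
opening: 0.647
grip_force: 0.0
```

>>> advance --pt "0 0 -30 0 0.65" --pt "0 0 -70 0 0.65" --pt "0 0 -110 0 0.5" --pt "0 0 -110 0 0.45" --pt "0 0 -110 0 0.45"

```text
t: 7.9
eef_pos: [499.7, -30.6, 228.1]
tcp_rot: [3.137, 0.001, 1.564]
ft_force: [-0.1, -0.3, 0.1]
opening: 0.492
grip_force: 0.0Traceback (most recent call last):
```

```bash
python3 - <<'E'
from m import *
for n in("top","side"):
    p,W=cloud(n); np.savez(n+"4.npz",W=W,p=p)
    q=sel(W,450,550,-80,20,5,60);print(n,len(q),q.min(0),q.max(0)); q=sel(W,450,550,-80,20,26,36);print(cv2.minEnclosingCircle(q[:,:2].astype(np.float32)))
    q=sel(W,560,640,-215,-165,110,149); print("sty",q.min(0),q.max(0))
E
```

```text
  File "<stdin>", line 4, in <module>
    return umr_minimum(a, axis, None, out, keepdims, initial, where)
ValueError: zero-size array to reduction operation minimum which has no identity
```

>>> advance --pt "-35 21 0 0 0.45" --pt "-70 42 0 0 0.45" --pt "-105 63 0 0 0.45" --pt "-140 84 0 0 0.45" --pt "-162 97 0 0 0.45"

```text
t: 8.37
eef_pos: [595.8, -196.2, 223.6]
tcp_rot: [-3.139, -0.001, 1.563]
ft_force: [-0.2, 0.6, 0.3]
opening: 0.452
grip_force: 0.0
```

>>> advance --pt "0 0 0 0 0.45" --pt "0 0 0 0 0.45" --pt "0 0 0 0 0.45"

```text
t: 8.62
eef_pos: [594.2, -192.6, 224.5]
tcp_rot: [-3.139, -0.001, 1.564]
ft_force: [-0.3, -0.2, 0.5]
opening: 0.45
grip_force: 0.0
```

```bash
python3 - <<'E'
from m import *
for n in("top","side"):
    p,W=cloud(n); np.savez(n+"4.npz",W=W,p=p)
    q=sel(W,450,550,-80,20,26,36)
    if len(q): print(n,cv2.minEnclosingCircle(q[:,:2].astype(np.float32)),q[:,2].max())
    if n=="side": 
        q=sel(W,560,640,-215,-165,110,149); print("sty",q.min(0),q.max(0))
cv2.imwrite("pics/side4.png",p[:,:,::-1])
print(env.state()["eef_pos"])
E
```

```text
top ((500.1174621582031, -30.916963577270508), 19.809843063354492) 35.954489736570395
side ((499.4075012207031, -31.59766960144043), 21.290653228759766) 33.62796439746808
sty [ 589.17284572 -194.47631418  111.13179303] [ 603.00265896 -184.94671126  147.84641162]
[ 594.44625822 -192.12578915  225.61291056]
```

View pics/side4.png

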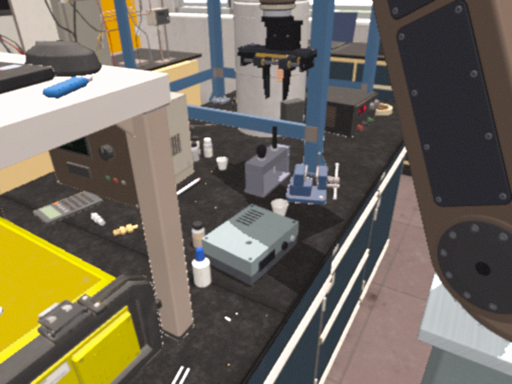

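The crucible stands upright and free at (279,207), measured at (500,-31). The gripper is above the stylus handle at (275,137). Descending over it.

>>> advance --pt "-0.5 2.5 20 0 0.45" --pt "-0.5 2.5 50 0 0.45" --pt "-0.5 2.5 80 0 0.45" --pt "-0.5 2.5 105 0 0.45" --pt "-0.5 2.5 115 0 0.45"

```text
t: 9.13
eef_pos: [596.0, -192.2, 108.2]
tcp_rot: [-3.138, -0.002, 1.565]
ft_force: [0.2, -1.1, 0.6]
opening: 0.454
grip_force: 0.0
```

>>> advance --pt "0 0 0 0 0.45" --pt "0 0 0 0 0.35" --pt "0 0 0 0 0.2" --pt "0 0 0 0 0.05" --pt "0 0 0 0 0.05"

```text
t: 9.55
eef_pos: [598.0, -193.9, 112.5]
tcp_rot: [3.14, 0.001, 1.564]
ft_force: [0.2, 0.1, 0.4]
opening: 0.225
grip_force: 0.0
```

>>> advance --pt "0 0 0 0 0.05" --pt "0 0 0 0 0.05" --pt "0 0 0 0 0.05"

```text
t: 9.8
eef_pos: [597.8, -193.9, 112.0]
tcp_rot: [3.14, 0.001, 1.564]
ft_force: [-0.4, 0.1, 6.5]
opening: 0.145
grip_force: 30.0
```

>>> advance --pt "0 0 -10 0 0.05" --pt "0 0 -30 0 0.05" --pt "0 0 -55 0 0.05" --pt "0 0 -80 0 0.05" --pt "0 0 -100 0 0.05"

```text
t: 10.22
eef_pos: [597.6, -193.8, 213.5]
tcp_rot: [3.141, 0.001, 1.564]
ft_force: [0.7, -0.4, 0.0]
opening: 0.143
grip_force: 30.0
```

>>> advance --pt "0 0 -15 0 0.05" --pt "0 0 -15 0 0.05" --pt "0 0 -15 0 0.05" --pt "0 0 -15 0 0.05"

```text
t: 10.55
eef_pos: [597.0, -193.6, 225.2]
tcp_rot: [-3.14, -0.0, 1.564]
ft_force: [-0.8, -0.6, -0.4]
opening: 0.14
grip_force: 30.0
```

```bash
python3 - <<'E'
from m import *
for n in ("top","side"):
    p,W=cloud(n)
    c=camera_info(n);f=192/np.tan(np.radians(c["vertical_fov"])/2)
    M=R.from_euler('xyz',c["attitude"]).as_matrix();o=np.array(c["origin"])
    q=M.T@(np.array([466,167,60])-o);u,v=q[:2]/q[2]*f+[c["cx"],c["cy"]]
    a,b=int(round(u)),int(round(v));g=cv2.cvtColor(p,cv2.COLOR_RGB2GRAY);s=np.s_[b-8:b+9,a-8:a+9];r=g[s].astype(float)
    print(n,a,b); print(g[b-6:b+7,a-6:a+7])
    wt=np.clip(np.median(r)-8-r,0,None);V,U=np.mgrid[s];u0=(U*wt).sum()/wt.sum();v0=(V*wt).sum()/wt.sum()
    d=M@np.array([(u0-c["cx"])/f,(v0-c["cy"])/f,1]);print(o+d*(60-o[2])/d[2])
    print(rect(comp(sel(W,380,570,20,230,57,64),np.array([470,93]))))
E
```

```text
top 207 236
[[202 200 201 203 203 201 201 203 204 205 204 203 204]
 [203 201 202 204 203 204 204 205 204 205 205 204 205]
 [204 203 204 205 205 204 205 204 204 205 206 205 203]
 [203 203 204 199 185 168 170 182 200 206 206 206 203]
 [201 202 198 173 135 118 136 154 187 204 206 207 201]
 [200 201 186 136  98 173 246 251 231 212 205 203 172]
 [200 200 181 118 109 250 255 255 247 216 206 201 149]
 [200 201 183 124 106 237 251 249 224 206 206 201 147]
 [202 203 196 155 111 166 207 203 190 199 203 173 135]
 [205 205 205 191 165 155 182 192 196 202 202 149 124]
 [204 204 205 205 199 189 191 200 203 205 201 145 122]
 [203 203 203 204 205 203 202 204 203 203 200 145 122]
 [203 204 202 203 203 205 203 202 202 202 199 146 123]]
[461.87462707 156.08732579  60.        ]
(array([482.4, 130.5]), array([160. , 120.1]), 83.28)
side 247 242
[[230 229 229 229 229 229 220 186 166 158 150 141 141]
 [230 231 229 231 230 231 230 225 218 211 182 152 144]
 [230 230 230 231 232 232 231 231 230 229 219 185 165]
 [229 230 231 232 232 232 231 228 228 228 228 221 218]
 [230 230 230 231 229 226 220 212 208 209 219 225 228]
 [230 231 230 229 219 198 178 161 156 162 191 217 228]
 [231 230 229 222 196 162 141 132 124 129 163 208 225]
 [230 230 229 225 197 163 148 141 134 145 179 218 228]
 [230 229 229 227 222 207 198 189 188 203 220 227 229]
 [229 230 228 228 227 227 228 224 225 228 229 229 228]
 [231 229 230 230 229 230 230 231 230 230 229 228 230]
 [229 229 229 230 230 230 230 229 230 229 229 229 228]
 [229 229 229 229 230 229 230 228 229 228 230 229 229]]
[466.98408415 153.55514952  60.        ]
(array([481. , 129.4]), array([162.6, 121.8]), 83.32)
```

>>> advance --pt "36 -13 0 0 0.05" --pt "72 -26 0 0 0.05" --pt "108 -39 0 0 0.05" --pt "144 -52 0 0 0.05" --pt "180 -66 0 0 0.05"

```text
t: 11.07
eef_pos: [531.7, -11.9, 225.2]
tcp_rot: [-3.14, -0.0, 1.563]
ft_force: [0.6, 1.4, -1.6]
opening: 0.14
grip_force: 30.0
```

>>> advance --pt "36 -13 0 0 0.05" --pt "72 -26 0 0 0.05" --pt "108 -39 0 0 0.05" --pt "144 -52 0 0 0.05" --pt "180 -65.5 0 0 0.05"

```text
t: 11.48
eef_pos: [467.4, 168.6, 225.4]
tcp_rot: [-3.14, 0.0, 1.564]
ft_force: [1.0, 0.7, -0.2]
opening: 0.142
grip_force: 30.0
```

>>> advance --pt "0 0 0 0 0.05" --pt "0 0 10 0 0.05" --pt "0 0 25 0 0.05" --pt "0 0 40 0 0.05" --pt "0 0 40 0 0.05"

```text
t: 11.9
eef_pos: [467.6, 165.9, 182.8]
tcp_rot: [-3.137, 0.001, 1.563]
ft_force: [-0.8, -0.4, -1.5]
opening: 0.143
grip_force: 30.0
```

```bash
python3 - <<'E'
from m import *
p,W=cloud("side")
for z0,z1 in((84,90),(90,97),(97,105),(105,115),(115,125),(132,155),(155,163)):
    q=sel(W,435,500,135,200,z0,z1)
    if len(q)>2: print(z0,len(q),q.mean(0).round(1),q.min(0).round(1),q.max(0).round(1))
cv2.imwrite("pics/side5.png",cv2.resize(p[170:270,190:310],None,fx=6,fy=6,interpolation=cv2.INTER_NEAREST)[:,:,::-1])
s=env.state();print(s["eef_pos"],s["tcp_rot"])
c=camera_info("side");f=192/np.tan(np.radians(c["vertical_fov"])/2)
M=R.from_euler('xyz',c["attitude"]).as_matrix();o=np.array(c["origin"])
for X in((*s["eef_pos"][:2],s["eef_pos"][2]-96),(*s["eef_pos"][:2],60),(465.5,167.3,60)):
    q=M.T@(np.array(X)-o);print(X,q[:2]/q[2]*f+[c["cx"],c["cy"]])
E
```

```text
84 4 [467.2 166.5  89. ] [464.8 165.9  88.7] [469.1 167.5  89.6]
90 10 [466.6 166.3  94.1] [464.5 163.8  91.4] [469.5 168.6  96.7]
97 10 [466.3 166.2 101.5] [464.2 164.8  97.2] [468.9 167.3 104.8]
105 12 [466.3 166.3 109.6] [464.3 163.2 106.5] [468.5 168.1 114.3]
115 16 [466.  166.1 119.7] [464.5 163.8 115.2] [468.4 168.2 124.7]
132 83 [464.5 169.2 143.5] [459.8 162.7 132.6] [472.4 172.4 153.9]
155 53 [463.9 170.2 160.6] [455.8 158.6 157. ] [475.8 177.4 162.7]
[468.13644467 165.98607029 184.27316286] [-3.13793329e+00  1.04763025e-03  1.56255332e+00]
(np.float64(468.1364446685762), np.float64(165.9860702923477), np.float64(88.2731628628982)) [246.45086212 228.77798572]
(np.float64(468.1364446685762), np.float64(165.9860702923477), 60) [246.77094975 241.10212596]
(465.5, 167.3, 60) [247.61419712 241.87268054]
```

View pics/side5.png

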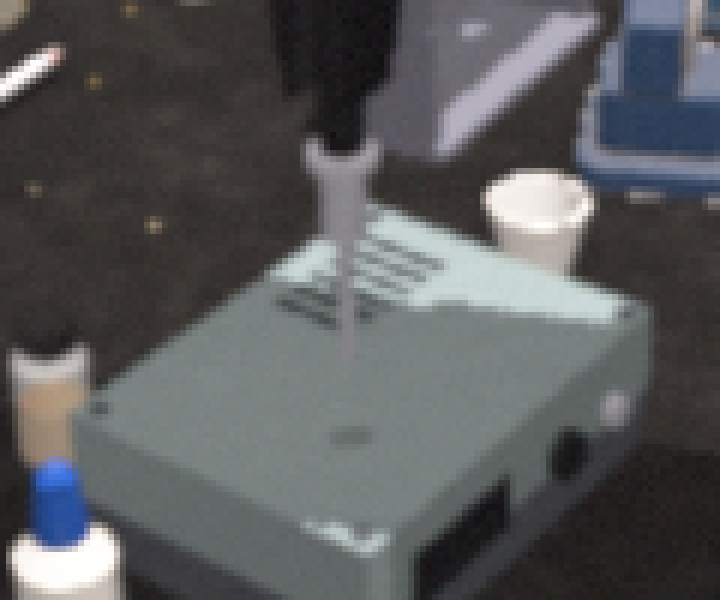

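The tip is at crop (347,362) and the hole at crop (351,436). Combining both cameras and correcting for their offset from the robot frame puts the port at about (465.2,168.0), so I'm shifting there.

>>> advance --pt "2 -2.7 6 0 0.05" --pt "2 -2.7 12 0 0.05" --pt "2 -2.7 18 0 0.05" --pt "2 -2.7 18 0 0.05" --pt "2 -2.7 18 0 0.05"

```text
t: 12.37
eef_pos: [465.8, 169.1, 167.9]
tcp_rot: [-3.141, 0.0, 1.564]
ft_force: [-0.0, 0.0, 0.2]
opening: 0.14
grip_force: 30.0
```

>>> advance --pt "0 0 0 0 0.05" --pt "0 0 0 0 0.05" --pt "0 0 0 0 0.05"

```text
t: 12.62
eef_pos: [466.0, 169.2, 168.4]
tcp_rot: [3.141, -0.0, 1.564]
ft_force: [0.9, 0.7, -1.1]
opening: 0.141
grip_force: 30.0
```

```bash
python3 - <<'E'
from m import *
p,W=cloud("side")
cv2.imwrite("pics/side6.png",cv2.resize(p[210:260,220:280],None,fx=10,fy=10,interpolation=cv2.INTER_NEAREST)[:,:,::-1])
print(env.state()["eef_pos"])
E
```

```text
[465.98571329 169.19548164 168.35514194]
```

View pics/side6.png

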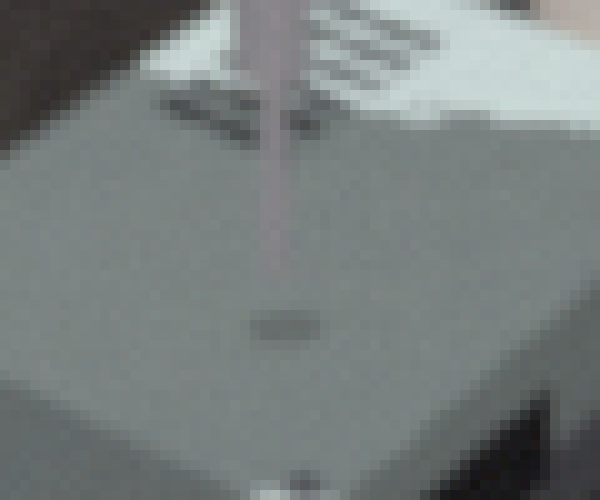

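The tip is at crop (272,272) and the hole at (285,326). The vertical drop lands on the right row, but the tip is about 1.2 px to the left of the hole, roughly 2 mm. Shifting by (-1.8,-1.1) mm and going down gently.

>>> advance --pt "-1.1 -1.8 0 0 0.05" --pt "-1.1 -1.8 0 0 0.05" --pt "-1.1 -1.8 5 0 0.05" --pt "-1.1 -1.8 9 0 0.05" --pt "-1.1 -1.8 9 0 0.05"

```text
t: 13.08
eef_pos: [463.7, 168.0, 158.2]
tcp_rot: [-3.14, 0.0, 1.564]
ft_force: [-1.0, 0.6, -1.2]
opening: 0.141
grip_force: 30.0
```

>>> advance --pt "0 0 2 0 0.05" --pt "0 0 4 0 0.05" --pt "0 0 6 0 0.05" --pt "0 0 8 0 0.05" --pt "0 0 8 0 0.05"

```text
t: 13.5
eef_pos: [463.9, 168.0, 150.7]
tcp_rot: [-3.141, 0.0, 1.564]
ft_force: [-0.2, 0.1, -0.3]
opening: 0.141
grip_force: 30.0
```

>>> advance --pt "0 0 4 0 0.05" --pt "0 0 8 0 0.05" --pt "0 0 12 0 0.05" --pt "0 0 16 0 0.05" --pt "0 0 16 0 0.05"

```text
t: 13.92
eef_pos: [463.7, 168.0, 134.2]
tcp_rot: [-3.14, 0.0, 1.564]
ft_force: [-0.5, -1.0, -1.2]
opening: 0.139
grip_force: 30.0
```

>>> advance --pt "0 0 2 0 0.05" --pt "0 0 4 0 0.05" --pt "0 0 5 0 0.05" --pt "0 0 5 0 0.05" --pt "0 0 5 0 0.05"

```text
t: 14.33
eef_pos: [464.1, 168.1, 130.3]
tcp_rot: [3.141, 0.0, 1.564]
ft_force: [0.3, -0.3, 1.9]
opening: 0.139
grip_force: 30.0
```

>>> advance --pt "0 0 1 0 0.05" --pt "0 0 2 0 0.05" --pt "0 0 3 0 0.05" --pt "0 0 3 0 0.05" --pt "0 0 3 0 0.05"

```text
t: 14.75
eef_pos: [464.1, 168.1, 127.2]
tcp_rot: [3.141, 0.0, 1.564]
ft_force: [0.4, 1.1, 4.9]
opening: 0.14
grip_force: 30.0
```

>>> advance --pt "0 0 0.7 0 0.05" --pt "0 0 1.4 0 0.05" --pt "0 0 1.4 0 0.05" --pt "0 0 1.4 0 0.05"

```text
t: 15.08
eef_pos: [464.2, 168.1, 125.8]
tcp_rot: [3.141, 0.0, 1.564]
ft_force: [-1.3, 0.3, 5.9]
opening: 0.144
grip_force: 30.0
```

>>> advance --pt "0 0 0.5 0 0.05" --pt "0 0 0.8 0 0.05" --pt "0 0 0.8 0 0.05" --pt "0 0 0.8 0 0.05" --pt "0 0 0.8 0 0.05"

```text
t: 15.5
eef_pos: [464.3, 168.1, 125.5]
tcp_rot: [3.141, -0.0, 1.564]
ft_force: [-0.8, 0.2, 11.9]
opening: 0.145
grip_force: 30.0
```

>>> advance --pt "0 0 0 0 0.05" --pt "0 0 0 0 0.05" --pt "0 0 0 0 0.05" --pt "0 0 0 0 0.05" --pt "0 0 0 0 0.05"

```text
t: 15.92
eef_pos: [464.3, 168.1, 125.5]
tcp_rot: [3.141, -0.0, 1.564]
ft_force: [-1.4, 1.1, 12.1]
opening: 0.143
grip_force: 30.0
```

The force rose past the 6 N spring limit to 12 N and is steady, so the button is against its stop. Handing in.

```bash
python3 -c "
from cell import env, read_camera, camera_info
print(env.job_done()); s=env.state(); print(s['eef_pos'],s['ft_force'],s['grip_force'])"
```

```text
the job is handed in; nothing more can be done
None
the job is handed in; nothing more can be done
```

The job is handed in, with no verdict shown: the crucible stands upright and free on the bench, and at the last reading the gripped stylus was holding the reset button against its stop with about 12 N.

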